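# Fit the vee-block plate on the comparator

### The job

Fit the loose vee-block plate on the dial comparator's lift table: set it down on the three balls with the two sprung draw pins standing up through the wide ends of its keyholes, slide it toward the column until the balls drop into its grooves and the springs hold it fully home, and let go. Work gently and by feel, because the height of the lift table is not known: press down with no more than about 15 N, and leave the piston, the kit box and the oil seal where they are.

Things in the scene. Friction and masses are not known exactly. Their poses are not given: they have to be found in the camera images.
- stand_axis (a point): Vertical axis of the fixed comparator's lift table, at bench level; x points to the column. Dark disc 124 mm wide at an UNMEASURED height: its top is 42.5 to 72.5 mm above the bench, and stays. On it: three fixed steel balls 12 mm wide, centres 10 mm above the disc's top at (x,y) = (45,0), (-30,42), (-30,-42) mm, and two draw pins. All oiled, friction 0.2. Grey foot 270 x 116 x 22 mm.
- column_top (a point): Top centre of the stand's bright column, 25 mm thick, at x = 145 mm of stand_axis, 247 mm above the bench; a clamp (44 x 40 x 30 mm, centre 32 mm lower) carries the dial, turned away to beyond the column.
- block_mid (a point): Centre of the dark vee block on the loose plate, 27 mm above the plate's underside; axes of the plate. Block 44 (x) x 40 (y) mm, top 17 mm above this point. Grip its x faces, 44 mm apart; fingers on the y faces would foul the pins. Aluminium plate 10 mm thick, x -62 to +80, y -62 to +62 mm from this point, flat on the bench at first. 0.47 to 0.66 kg in all.
- keyhole_l (a point): Centre of the wide end of one keyhole, on the plate's top, at x = 25, y = 42 mm of block_mid; the other is at y = -42. Through the plate: wide end 20 x 20 mm, then a 9 mm slot that runs back to x = -5 mm of block_mid. The slot's edges are ramps, from 4.5 mm above the underside at x = 15 up to the plate's top at x = 3 mm; they lift the pin heads.
- groove (a point): Middle of the vee groove under the plate, at x = -30, y = 0 mm of block_mid, at the underside: 10 mm wide, 5 mm deep, along y across the whole plate, for two balls. A second, short one lies along x from +39.5 to +50.5 mm of block_mid at y = 0. The rest of the underside is flat. In the grooves the plate sits 2.5 mm lower than with its flat on the balls.
- set_down (a point): Where block_mid goes first (this point is at bench level, x = -25 mm of stand_axis, same axes): plate x along stand x, pins in the wide ends, underside on the balls 16 mm above the disc's top. Then slide 25 mm along +x: the ramps take 10 to 18 N from 10 to 20 mm; a plate over 1 to 2 mm above the balls butts on the heads. In the last 5 mm it drops home, block_mid on the stand axis.
- pin_l (a joint): Lift of the draw pin at x = 0, y = 42 mm of stand_axis, m: 0 at rest, about 0.0012 with the plate home under its head, 0.004 with the plate under it but still on top of the balls. Pin 6 mm thick; head 14 mm wide, 7 mm thick, underside rounded and 21.5 mm above the disc's top at rest. Its spring pulls down with 3.2 N + 0.4 N per mm; at most 7 mm.
- pin_r (a joint): The same for the other draw pin, at y = -42 mm.
- piston_mid (a point): Bystander: centre of a small aluminium piston, 52 mm across, 46 mm high, standing on the bench.
- kit_box_mid (a point): Bystander: centre of a taped cardboard box 75 x 110 x 50 mm (x, y, z).
- oil_seal_mid (a point): Bystander: centre of a black rubber oil seal, a ring 52 mm across, 32 mm inside, 9 mm thick, flat on the bench.
Things that resemble listed ones, but are neither listed nor needed, are in the scene too. Of the things that look like the part that bears block_mid, the largest one is meant.

How it is judged:
On the way:
1. the plate rests on the balls with both draw pins up through the wide ends of its keyholes (contact force between plate and stand above 1.5 N and x of block_mid in the frame of stand_axis between -0.0295 and -0.0205 m and y of block_mid in the frame of stand_axis between -0.0045 and 0.0045 m), for 0.2 s.
At the end, for the whole second after the job is handed in: The plate is let go and at rest, home on the three balls: block centre within 2 mm of the table axis, x axes in line and plate level within 0.03 rad, both draw pins pulling it down by their heads (lifted 0.5 to 3 mm) (horizontal distance between block_mid and stand_axis below 0.002 m and angle between the x axis of block_mid and the x axis of stand_axis, either way round below 0.03 rad and angle between block_mid's own z axis and vertical below 0.03 rad and value of joint pin_l between 0.0005 and 0.003 m and value of joint pin_r between 0.0005 and 0.003 m and linear speed of plate below 0.01 m/s); the robot touches nothing.
It fails at once if the plate is pressed, jammed or dropped on the stand: contact forces between them, balls and pins added up, above 55 N (its weight and the springs make up about 25 N of this when home) (contact force between plate and stand above 55 N).
It fails at once if the piston, the kit box or the oil seal is moved by more than 20 mm (distance of any of piston_mid, kit_box_mid, oil_seal_mid from where it was at the start of the episode above 0.02 m).
It also fails if it takes over 64 s, if anything falls off the work surface, if the arm or the gripper's body presses on something with over 40 N, if the wrist force passes 120 N, or if a joint passes its speed limit or range.

### The arm

A 6-joint arm with a two-finger parallel gripper is mounted at the origin on the work surface. World frame = base frame: x ahead of the robot, y to its left, z up, the work surface at z = 0. Lengths are in m, angles in rad, forces in N, time in s.
With the tool pointing down it reaches from about 0.35 to 0.85 m from the base axis. Payload 8.1 kg.
Tool frame: the origin (TCP) lies at the very end of the fingers, on their centre line; the grasp point (between the pads) lies robot.grip_point_offset behind it (robot.grip_point_offset is the distance from the TCP to the grasp point, in m); z points along the fingers, y is the line along which they close (so a half turn about z gives the same grasp; the last joint's range is limited). The gripper opens to 93 mm and grips with 3 to 60 N. Pads are 15 mm wide; open, the fingers measure 128 mm over their backs; the gripper's body (75 mm by 188 mm) begins 65 mm behind the grasp point.
Start: joints at [1.038, 0.13, 1.488, -0, 1.523, -0.085], TCP at [0.26, 0.541, 0.219] pointing down, gripper open.
Joint ranges: [-2.96, 2.96], [-0.89, 2.26], [0.02, 2.5], [-1.34, 4.48], [0, 2.73], [-2.66, 2.66]. Speed limits (rad/s): [2.39, 2.39, 2.79, 3.14, 3.14, 3.14].

### API

Orientations are given as a rotation vector (axis times angle).
In Python, from plant import robot, eyes gives the robot as it stands. The module is installed in compiled form; this text tells all that it offers.
- The arm moves only by the tool apply_moves, never from a script. Its argument "steps" is one flat list of numbers, 7 for each row, row after row: the shift along the tool's x, y, z in units of 30 mm (1.0 is 30 mm), then the turn, a rotation vector about the tool's x, y, z in units of 6 degrees (1.0 is 6 degrees), then the opening in per cent of the stroke, from 0 (shut) to 100 (fully open). In form: [dx, dy, dz, ax, ay, az, fingers, dx, dy, dz, ax, ay, az, fingers, ...]. A call has 1 to 12 rows; each row shifts and turns the commanded pose from where the row before left it, along the tool's axes as they then stand; what a row does not reach is not made up. A row lasts 1/12 s, in which the tool goes at most 41.7 mm and 7.16 degrees, less where a joint would pass 70% of its speed; a pose out of reach is approached as far as the arm can. A call is refused whole if a number of a shift passes 1 or a number of a turn 1, either way. A call with a gripper value outside its range is refused whole. The fingers move at their own pace and stop on an object; "grip_force" is the grip in N (left out, the last holds). Time passes only in rows, so rows that do not move let the fingers close. It gives the time, the measured TCP pose, the force, the opening and the grip force at its end, in the units of the state.
- robot.read_state(): the state, without advancing time (a new reading comes with each control period).
- eyes.read_camera(name): name is "side" or "top"; returns the picture (480x640x3 uint8, red, green, blue); there is no depth.
- eyes.calibration(name): a dict with "K" (3x3 intrinsics, pixels), "k1" (the pictures are not rectified: a ray, as slopes to the right and down, at radius r is drawn at 1 + k1 r^2 times it, then the intrinsics apply), "R" (3x3) and "t" (3): a world point X has camera coordinates R X + t. Camera axes: x right, y down, z forward; pixel columns grow to the right and rows downward; lengths in m; the calibration is good to about 2 mm. A picture is of the moment at which its call begins. calibration takes no time and is no camera call.
- robot.close_job(): hands the job in; it is judged then, once.
Trained networks look in the newest picture that a camera, given by its name, has taken for a name from the list of things; names that differ only in an ending like _2 or _b are one class to them, and where a whole thing is asked for, a point or a joint stands for the part that bears it (a point fixed in the world has none). Each returns a list of dicts, best first, with "conf" (0 to 1); they miss things now and then, are a little off and sometimes report something else, mostly with a low value. They report only what shows in the picture. A call takes as long as a camera call. They do not tell look-alikes from the thing itself.
- eyes.search_frame(camera, thing): "rect" ([left, top, width, height] in pixels, round what is visible of it).
- eyes.place_of(camera, thing): "xy" ([column, row] in pixels: a listed point, or the origin of a listed thing).
The state is a dict: "t": time; "q": joint angles; "dq": joint speeds; "joint_torque": joint torques, N m; "tool_pos": TCP position; "orientation": TCP orientation; "force": force on the tool from outside, world axes, zero at the start; "wrist_torque": the same for the moment, N m; "opening": finger opening in m; "gripper_force": force on a finger pad.
Only numpy, scipy, OpenCV 4.12 (cv2) and the standard library are available. Lean on these libraries where they do the work, as an engineer would, in place of code of your own. Each camera call takes 0.05 s, during which the arm holds its last target. There are 200 camera calls.

## Working session

There is one attempt and no reset: what is moved stays moved. The work goes in short steps, Python scripts to look and compute and a tool call to move; the robot and the scene stay as the last step left them, time stands still between calls to the robot, and variables do not carry over. Pictures are saved under pics/ and viewed, at most 10 in all, crops included, and the job is handed in when it is done.

Besides the shell and the picture viewer there is one more tool, called after "Request:" as name(argument=value, ...) on one line, values as JSON. apply_moves: Moves the arm, as the interface text tells. Its arguments: {"type":"object","properties":{"steps":{"type":"array"},"grip_force":{"type":"number"}},"required":["steps"]}

```bash
mkdir -p pics; cat > h.py <<'E'
import numpy as np, cv2
from plant import robot, eyes
def save(cam,fn):
    im=eyes.read_camera(cam); cv2.imwrite(fn,im[:,:,::-1]); return im
def ray(cam,uv):
    c=eyes.calibration(cam);K=np.array(c["K"]);R=np.array(c["R"]);t=np.array(c["t"])
    d=np.linalg.inv(K)@np.array([uv[0],uv[1],1.]);d=d[:2]
    r=np.linalg.norm(d);x=r
    for _ in range(30): x=r/(1+c["k1"]*x*x)
    s=d*(x/r if r>0 else 1)
    return -R.T@t, R.T@np.array([s[0],s[1],1.])
def at(cam,uv,z):
    o,d=ray(cam,uv); return o+d*(z-o[2])/d[2]
def tri(u1,u2):
    o1,d1=ray("top",u1);o2,d2=ray("side",u2)
    A=np.stack([d1,-d2],1);s=np.linalg.lstsq(A,o2-o1,rcond=None)[0]
    p,q=o1+d1*s[0],o2+d2*s[1]; return (p+q)/2,np.linalg.norm(p-q)
def proj(cam,X):
    c=eyes.calibration(cam);R=np.array(c["R"]);t=np.array(c["t"])
    p=R@np.array(X,float)+t;s=p[:2]/p[2];s=s*(1+c["k1"]*(s@s));K=np.array(c["K"])
    return (K@np.array([s[0],s[1],1]))[:2]
E
python3 - <<'E'
from h import *
np.set_printoptions(precision=4,suppress=True)
for c in("top","side"):
    save(c,f"pics/{c}0.png"); print(c,ray(c,(320,240)),np.array(eyes.calibration(c)["K"])[0,0])
    for n in("stand_axis","column_top","block_mid","keyhole_l","groove","set_down","pin_l","pin_r","piston_mid","kit_box_mid","oil_seal_mid"):
        print(n,[(np.round(d["xy"],1).tolist(),round(d["conf"],2)) for d in eyes.place_of(c,n)][:4])
s=robot.read_state();print(s, robot.grip_point_offset)
E
```

```text
top (array([ 0.3583, -0.0441,  1.4942]), array([ 0.1049,  0.0281, -0.9942])) 609.2052781468625
stand_axis []
column_top [([172.0, 177.9], 0.56)]
block_mid [([491.2, 282.7], 0.83), ([410.6, 255.3], 0.73), ([430.6, 332.7], 0.62)]
keyhole_l [([475.6, 273.9], 0.72), ([424.5, 339.5], 0.69), ([397.6, 239.5], 0.67)]
groove [([406.6, 267.9], 0.97), ([440.0, 332.2], 0.8), ([487.5, 292.2], 0.65)]
set_down [([228.7, 258.1], 0.86)]Traceback (most recent call last):
  File "<stdin>", line 6, in <module>
ValueError: it knows: block_mid, column_top, groove, keyhole, kit_box_mid, oil_seal_mid, piston_mid, set_down, stand_axis
```

```bash
python3 - <<'E'
from h import *
np.set_printoptions(precision=4,suppress=True)
for c in("top","side"):
    save(c,f"pics/{c}1.png"); print(c,ray(c,(320,240)),np.array(eyes.calibration(c)["K"])[0,0])
    for n in("stand_axis","column_top","block_mid","keyhole","groove","set_down","piston_mid","kit_box_mid","oil_seal_mid"):
        try: print(n,[(np.round(d["xy"],1).tolist(),round(d["conf"],2)) for d in eyes.place_of(c,n)][:6])
        except Exception as e: print(n,e)
s=robot.read_state();print(s, robot.grip_point_offset)
E
```

```text
top (array([ 0.3583, -0.0441,  1.4942]), array([ 0.1049,  0.0281, -0.9942])) 609.2052781468625
stand_axis []
column_top [([170.1, 176.8], 0.58)]
block_mid [([409.9, 255.4], 0.85), ([432.2, 329.8], 0.68), ([488.4, 281.8], 0.65), ([365.8, 161.0], 0.51)]
keyhole [([399.1, 240.2], 0.97), ([477.1, 272.0], 0.95), ([426.8, 339.8], 0.87)]
groove [([406.4, 268.1], 0.78), ([487.0, 290.5], 0.78), ([438.5, 330.9], 0.68)]
set_down [([231.6, 259.1], 0.75)]
piston_mid [([329.4, 226.1], 0.78)]
kit_box_mid [([318.5, 169.8], 0.87)]
oil_seal_mid [([364.6, 162.1], 0.6)]
side (array([ 0.3351, -0.6555,  0.7654]), array([ 0.188 ,  0.7156, -0.6728])) 438.1274414138273
stand_axis []
column_top [([328.9, 123.7], 0.72), ([428.5, 303.9], 0.55)]
block_mid [([337.5, 372.6], 0.93), ([244.7, 416.5], 0.88)]
keyhole [([350.6, 354.5], 0.96), ([339.0, 464.5], 0.85), ([231.1, 421.6], 0.69)]
groove [([320.6, 372.9], 0.94), ([250.7, 432.7], 0.76)]
set_down [([288.1, 230.2], 0.89), ([334.1, 369.6], 0.71)]
piston_mid [([334.7, 284.3], 0.78)]
kit_box_mid [([393.8, 264.7], 0.63)]
oil_seal_mid [([424.1, 302.6], 0.84), ([391.2, 264.7], 0.73)]
{'t': 1.35, 'q': array([ 1.0376,  0.1304,  1.4882,  0.    ,  1.523 , -0.0854]), 'dq': array([ 0.001 ,  0.0019, -0.0015, -0.0006, -0.0014, -0.0004]), 'joint_torque': array([ -0.0005, -55.9754, -49.2049,   0.0767,   0.0228,   0.    ]), 'tool_pos': array([0.2598, 0.5409, 0.2186]), 'orientation': array([-0.6976, -3.0631,  0.    ]), 'force': array([-0.0131, -0.2027, -0.1967]), 'wrist_torque': array([ 0.0422,  0.0035, -0.0145]), 'gripper_force': 0.0, 'opening': 0.09285841123540237} 0.0188
```

View pics/top0.png

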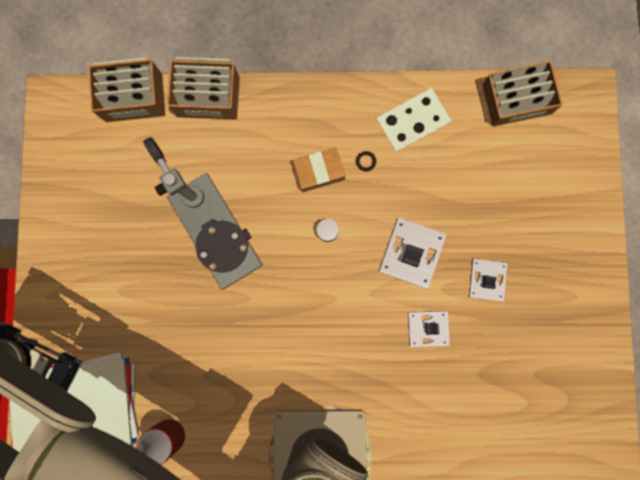

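View pics/side1.png

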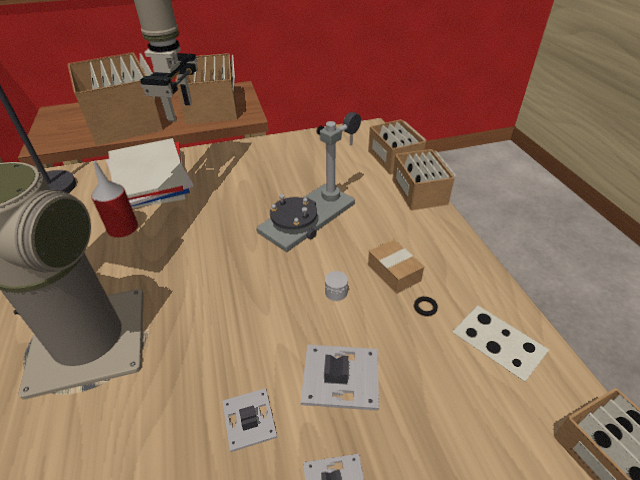

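Top view: the largest plate is at about (412,253) with its vee block at (411,255), and the stand disc is at (222,245) with the column head at (170,178). The piston is at (327,230), the box at (318,169) and the seal at (366,161). Next I'll enlarge the plate and stand.

```bash
python3 - <<'E'
from h import *
np.set_printoptions(precision=4,suppress=True)
im=cv2.imread("pics/top1.png"); sd=cv2.imread("pics/side1.png")
a=cv2.resize(im[195:295,160:290],None,fx=3,fy=3,interpolation=3)  # stand 390x300
b=cv2.resize(im[210:295,372:452],None,fx=3.5,fy=3.5,interpolation=3)
c=cv2.resize(sd[180:260,245:365],None,fx=3.25,fy=3.25,interpolation=3)
d=cv2.resize(sd[335:415,290:390],None,fx=3.5,fy=3.5,interpolation=3)
W=np.zeros((600,800,3),np.uint8)
for t,(y,x) in ((a,(0,0)),(b,(0,400)),(c,(305,0)),(d,(305,400))): W[y:y+t.shape[0],x:x+t.shape[1]]=t[:600-y,:800-x]
cv2.imwrite("pics/z.png",W)
# plate segmentation top
hsv=cv2.cvtColor(im,cv2.COLOR_BGR2HSV)
m=((hsv[...,1]<60)&(hsv[...,2]>120)).astype(np.uint8); M=np.zeros_like(m);M[205:300,370:455]=m[205:300,370:455]
k=max(cv2.findContours(M,0,2)[0],key=cv2.contourArea)
pw=np.array([at("top",p[0],.01)[:2] for p in k],np.float32)
r=cv2.minAreaRect(pw);print("rect",r);print(cv2.boxPoints(r))
print("block",tri((410.2,255.3),(337.5,372.6)), at("top",(410.2,255.3),.027))
print("kh",tri((398.5,240),(350.6,354.5)),"groove",at("top",(406.5,268),0.0),at("side",(320.6,372.9),0))
print("col",tri((171,177.3),(328.9,123.7)),at("top",(171,177.3),.247)); 
print("setd",tri((230,258.6),(288.1,230.2)),at("top",(230,258.6),0),at("side",(288.1,230.2),0))
print("piston",at("top",(329.4,226.1),.023)," box",at("top",(318.5,169.8),.025))
E
```

```text
rect ((0.4821774959564209, -0.22726932168006897), (0.12405932694673538, 0.14085403084754944), 69.77742767333984)
[[ 0.3947 -0.2611]
 [ 0.5268 -0.3098]
 [ 0.5697 -0.1934]
 [ 0.4375 -0.1447]]
block (array([ 0.477 , -0.2226,  0.004 ]), np.float64(0.0018114598543541932)) [ 0.4743 -0.2197  0.027 ]
kh (array([ 0.5138, -0.1942,  0.0087]), np.float64(0.0005239919407910822)) groove [ 0.4454 -0.2132  0.    ] [ 0.4469 -0.212   0.    ]
col (array([0.6203, 0.3032, 0.2465]), np.float64(0.007829337020838266)) [0.6241 0.3025 0.247 ]
setd (array([0.4745, 0.2199, 0.0005]), np.float64(0.006239975052093723)) [0.4715 0.2203 0.    ] [0.4778 0.2202 0.    ]
piston [ 0.5473 -0.0255  0.023 ]  box [0.6868 0.0004 0.025 ]
```

View pics/z.png

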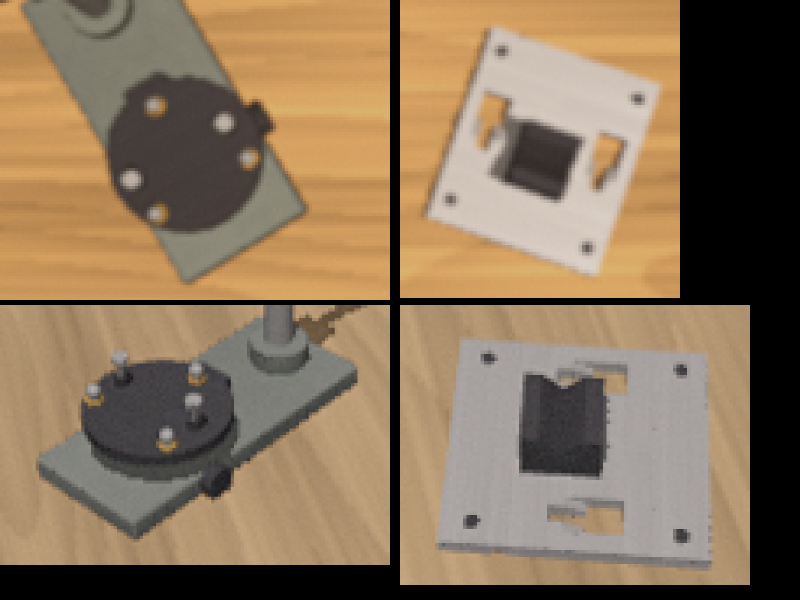

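The crops show the plate's wide keyhole ends toward image-up (world +x). The stand has balls at crop (155,105), (249,158) and (157,213), and pin heads at (224,122) and (131,180). I'll fit the stand pose from both cameras.

```bash
cat > fit.py <<'E'
from h import *
from scipy.optimize import least_squares
np.set_printoptions(precision=4,suppress=True)
def cen(im,p,r):
    g=cv2.cvtColor(im,cv2.COLOR_BGR2GRAY).astype(float)
    for _ in range(4):
        x,y=np.meshgrid(np.arange(640),np.arange(480)); w=((x-p[0])**2+(y-p[1])**2<r*r)
        bg=np.percentile(g[w],30); ww=w*np.clip(g-bg-15,0,90); p=np.array([(ww*x).sum(),(ww*y).sum()])/ww.sum()
    return p
top=cv2.imread("pics/top1.png"); sd=cv2.imread("pics/side1.png")
T=[(160+u/3,195+v/3) for u,v in((155,105),(249,158),(157,213),(131,180),(224,122))]
S=[(245+u/3.25,180+(v-305)/3.25) for u,v in((197,375),(167,440),(93,393),(121,358),(193,401))]
# order: ball(45,0), ball(-30,-42), ball(-30,42), pin_l(0,42), pin_r(0,-42)
P=np.array([[45,0,11],[-30,-42,11],[-30,42,11],[0,42,27.5],[0,-42,27.5]])/1000
Tc=[cen(top,p,4) for p in T]; Sc=[cen(sd,p,4) if i<3 else np.array(p) for i,p in enumerate(S)]
print(np.array(T)-Tc,np.array(S)-Sc)
def model(v):
    c,s=np.cos(v[2]),np.sin(v[2]); return np.array([[v[0]+c*x-s*y,v[1]+s*x+c*y,z+v[3]] for x,y,z in P])
def res(v,ct=True,cs=True):
    r=[]
    for i,X in enumerate(model(v)):
        if ct:r+=list(proj("top",X)-Tc[i])
        if cs:r+=list(proj("side",X)-Sc[i])
    return np.array(r)
f=least_squares(res,[.495,.232,.52,.055]);print(f.x,np.degrees(f.x[2]),f.fun.round(2))
for kw in(dict(cs=False),dict(ct=False)):
    g=least_squares(lambda v:res(np.r_[v,f.x[3]],**kw),f.x[:3]);print(kw,g.x,g.fun.round(2))
# plate in each view
def seg(im,box):
    x0,x1,y0,y1=box;hsv=cv2.cvtColor(im,cv2.COLOR_BGR2HSV)
    m=((hsv[...,1]<45)&(hsv[...,2]>110)).astype(np.uint8);M=np.zeros_like(m);M[y0:y1,x0:x1]=m[y0:y1,x0:x1]
    return max(cv2.findContours(M,0,2)[0],key=cv2.contourArea)[:,0]
for cam,im,box in(("top",top,(370,455,205,300)),("side",sd,(295,390,338,412))):
    k=cv2.convexHull(seg(im,box))[:,0]
    pw=np.array([at(cam,p,.01)[:2] for p in k],np.float32);r=cv2.minAreaRect(pw);b=cv2.boxPoints(r)
    e=[b[1]-b[0],b[2]-b[1]];l=max(e,key=np.linalg.norm);l=l*np.sign(l[0]);a=np.arctan2(l[1],l[0])
    print(cam,r[1],np.degrees(a),"block",np.array(r[0])-.009*np.array([np.cos(a),np.sin(a)]))
E
python3 fit.py
```

```text
[[0.4628 0.2102]
 [0.3947 0.2454]
 [0.5286 0.1057]
 [0.4103 0.6762]
 [0.4476 0.2254]] [[1.1458 2.5668]
 [0.6137 1.0152]
 [1.4082 1.9295]
 [0.     0.    ]
 [0.     0.    ]]
[0.4971 0.2318 0.5426 0.0529] 31.088742078734974 [-0.2  -0.07  0.54  0.65 -0.39 -0.08  0.07 -0.7  -0.23 -0.    1.15  0.86
  0.43  0.18 -0.93 -0.52  0.41  0.37 -0.39 -0.39]
{'cs': False} [0.4973 0.2318 0.5443] [-0.24 -0.13 -0.4  -0.2  -0.2  -0.07  0.44  0.13  0.39  0.26]
{'ct': False} [0.4969 0.2317 0.5399] [ 0.5   0.71 -0.07 -0.65  1.08  0.86 -0.98 -0.5  -0.5  -0.33]
top (0.1224152073264122, 0.1393825262784958) -20.111856 block [ 0.4737 -0.224 ]
side (0.12850278615951538, 0.14196577668190002) -20.345829 block [ 0.4721 -0.2294]
```

```bash
cat > plan.py <<'E'
# plan.py x y z yaw_deg n opening : rows (rounded) from measured pose to target
import sys
from h import *
from scipy.spatial.transform import Rotation as Ro
def plan(p,R,tgt,yaw,n,op):
    z=np.array([0,0,-1.]);y=np.array([np.cos(yaw),np.sin(yaw),0]);Rt=Ro.from_matrix(np.stack([np.cross(y,z),y,z],1))
    dv=(R.inv()*Rt).as_rotvec();p0,R0=p.copy(),R;out=[]
    for i in range(1,n+1):
        f=i/n;pt=p0+f*(tgt-p0);Rd=R0*Ro.from_rotvec(f*dv)
        sh=np.round(R.inv().apply(pt-p)/.03,2);tu=np.round((R.inv()*Rd).as_rotvec()/np.radians(6),2)
        p=p+R.apply(sh*.03);R=R*Ro.from_rotvec(tu*np.radians(6));out.append([*sh,*tu,op])
    return out,p,R
def yawof(R): y=R.as_matrix()[:,1]; return np.degrees(np.arctan2(y[1],y[0]))
if __name__=="__main__":
    a=list(map(float,sys.argv[1:]));s=robot.read_state()
    p,R=np.array(s["tool_pos"]),Ro.from_rotvec(s["orientation"])
    print("now",p.round(4),"yaw",yawof(R).round(2),"tilt",np.degrees(np.arccos(-R.as_matrix()[2,2])).round(2),"F",np.round(s["force"],2),"M",np.round(s["wrist_torque"],2),"op",round(s["opening"],4),"t",s["t"])
    while a:
        x,y,z,w,n,op=a[:6];a=a[6:]
        o,p,R=plan(p,R,np.array([x,y,z]),np.radians(w),int(n),op)
        print(len(o),max(np.abs(np.array(o)[:,:6]).max(),0),"->",p.round(4),yawof(R).round(2))
        print(",".join(",".join(f"{v+0:g}" for v in r) for r in o))
E
python3 plan.py .3 .4 .27 40 8 100  .474 -.225 .13 -20.2 28 100
```

```text
now [0.2598 0.5409 0.2186] yaw 64.34 tilt 0.0 F [-0.01 -0.2  -0.2 ] M [ 0.04  0.   -0.01] op 0.0929 t 1.35
8 0.54 -> [0.2999 0.4    0.2699] 39.98
-0.41,-0.46,-0.21,0,0,0.51,100,-0.42,-0.43,-0.22,0,0,0.5,100,-0.46,-0.41,-0.21,0,0,0.51,100,-0.47,-0.39,-0.22,0,0,0.51,100,-0.49,-0.36,-0.21,0,0,0.51,100,-0.51,-0.33,-0.21,0,0,0.5,100,-0.53,-0.31,-0.22,0,0,0.51,100,-0.54,-0.28,-0.21,0,0,0.51,100
28 0.77 -> [ 0.4741 -0.225   0.1301] -20.2
-0.7,-0.32,0.17,0,0,0.36,100,-0.72,-0.29,0.16,0,0,0.36,100,-0.72,-0.27,0.17,0,0,0.35,100,-0.74,-0.24,0.17,0,0,0.36,100,-0.74,-0.21,0.16,0,0,0.36,100,-0.75,-0.18,0.17,0,0,0.36,100,-0.76,-0.15,0.17,0,0,0.36,100,-0.76,-0.13,0.16,0,0,0.36,100,-0.77,-0.1,0.17,0,0,0.35,100,-0.77,-0.06,0.17,0,0,0.36,100,-0.77,-0.04,0.16,0,0,0.36,100,-0.77,-0.01,0.17,0,0,0.36,100,-0.77,0.01,0.17,0,0,0.36,100,-0.77,0.05,0.16,0,0,0.36,100,-0.77,0.08,0.17,0,0,0.35,100,-0.77,0.1,0.17,0,0,0.36,100,-0.76,0.14,0.16,0,0,0.36,100,-0.75,0.16,0.17,0,0,0.36,100,-0.75,0.19,0.17,0,0,0.36,100,-0.74,0.22,0.16,0,0,0.35,100,-0.73,0.24,0.17,0,0,0.36,100,-0.73,0.28,0.17,0,0,0.36,100,-0.71,0.3,0.16,0,0,0.36,100,-0.7,0.32,0.17,0,0,0.36,100,-0.69,0.36,0.16,0,0,0.36,100,-0.67,0.37,0.17,0,0,0.35,100,-0.66,0.41,0.17,0,0,0.36,100,-0.64,0.43,0.16,0,0,0.36,100
```

Request:
apply_moves(steps=[-0.4, -0.5, -0.2, 0, 0, 0.5, 100, -0.4, -0.4, -0.2, 0, 0, 0.5, 100, -0.5, -0.4, -0.2, 0, 0, 0.5, 100, -0.5, -0.4, -0.2, 0, 0, 0.5, 100, -0.5, -0.4, -0.2, 0, 0, 0.5, 100, -0.5, -0.3, -0.2, 0, 0, 0.5, 100, -0.5, -0.3, -0.2, 0, 0, 0.5, 100, -0.5, -0.3, -0.2, 0, 0, 0.5, 100, -0.7, -0.3, 0.1, 0, 0, 0.4, 100, -0.7, -0.3, 0.1, 0, 0, 0.4, 100, -0.7, -0.3, 0.1, 0, 0, 0.4, 100, -0.7, -0.2, 0.1, 0, 0, 0.4, 100])

```text
t: 2.35
tool_pos: [0.3232, 0.312, 0.2547]
orientation: [1.556, 2.729, 0.001]
force: [0.5, -0.3, 0.4]
opening: 0.0928
gripper_force: 0.0
```

Request:
apply_moves(steps=[-0.8, -0.2, 0.2, 0, 0, 0.4, 100, -0.8, -0.2, 0.2, 0, 0, 0.4, 100, -0.8, -0.2, 0.2, 0, 0, 0.4, 100, -0.8, -0.1, 0.2, 0, 0, 0.4, 100, -0.8, -0.1, 0.2, 0, 0, 0.4, 100, -0.8, -0.1, 0.2, 0, 0, 0.4, 100, -0.8, 0, 0.2, 0, 0, 0.3, 100, -0.8, 0, 0.2, 0, 0, 0.3, 100, -0.8, 0, 0.2, 0, 0, 0.3, 100, -0.8, 0.1, 0.2, 0, 0, 0.3, 100, -0.8, 0.1, 0.2, 0, 0, 0.3, 100, -0.8, 0.1, 0.2, 0, 0, 0.3, 100])

```text
t: 3.35
tool_pos: [0.3978, 0.0303, 0.1826]
orientation: [2.113, 2.324, 0.001]
force: [0.7, -0.2, -0.1]
opening: 0.0933
gripper_force: 0.0
```

```bash
python3 plan.py .474 -.225 .12 -20.2 11 100 
```

```text
now [0.3978 0.0303 0.1826] yaw 5.45 tilt 0.05 F [ 0.72 -0.24 -0.09] M [-0.06  0.08  0.01] op 0.0933 t 3.35
11 0.79 -> [ 0.4741 -0.2251  0.1199] -20.23
-0.79,0.16,0.19,0,0,0.39,100,-0.79,0.18,0.19,0,0,0.39,100,-0.77,0.22,0.19,0,0,0.39,100,-0.77,0.26,0.19,0,0,0.38,100,-0.76,0.28,0.19,0,0,0.39,100,-0.74,0.31,0.19,0,0,0.39,100,-0.73,0.34,0.19,0.01,0,0.39,100,-0.72,0.38,0.19,0,0,0.39,100,-0.7,0.4,0.19,0,0,0.39,100,-0.68,0.43,0.19,0,0,0.39,100,-0.67,0.46,0.19,0,0,0.39,100
```

Request:
apply_moves(steps=[-0.8, 0.2, 0.2, 0, 0, 0.4, 100, -0.8, 0.2, 0.2, 0, 0, 0.4, 100, -0.8, 0.2, 0.2, 0, 0, 0.4, 100, -0.8, 0.3, 0.2, 0, 0, 0.4, 100, -0.7, 0.3, 0.2, 0, 0, 0.4, 100, -0.7, 0.3, 0.2, 0, 0, 0.4, 100, -0.7, 0.3, 0.2, 0, 0, 0.4, 100, -0.7, 0.4, 0.2, 0, 0, 0.4, 100, -0.7, 0.4, 0.2, 0, 0, 0.4, 100, -0.7, 0.4, 0.2, 0, 0, 0.4, 100, -0.6, 0.4, 0.2, 0, 0, 0.3, 100, 0, 0, 0, 0, 0, 0, 100])

```text
t: 4.35
tool_pos: [0.4731, -0.2227, 0.1156]
orientation: [2.581, 1.791, -0.002]
force: [-0.0, -0.5, -0.5]
opening: 0.0929
gripper_force: 0.0
```

```bash
python3 plan.py .474 -.225 .04 -20.2 5 100 .474 -.225 .0135 -20.2 3 100 
```

```text
now [ 0.4731 -0.2227  0.1156] yaw -20.5 tilt 0.06 F [-0.04 -0.53 -0.52] M [-0.07  0.07  0.03] op 0.0929 t 4.35
5 0.51 -> [ 0.4741 -0.2251  0.04  ] -20.2
-0.01,0.01,0.5,0,0,-0.01,100,-0.01,0.01,0.51,0,0,-0.01,100,-0.01,0.01,0.5,0,0.01,-0.01,100,-0.02,0.01,0.5,0,0,-0.01,100,-0.01,0.02,0.51,0,0,-0.01,100
3 0.3 -> [ 0.4741 -0.2251  0.0136] -20.2
0,0,0.29,0,0,0,100,0,0,0.3,0,0,0,100,0,0,0.29,0,0,0,100
```

Request:
apply_moves(steps=[0, 0, 0.5, 0, 0, 0, 100, -0.05, 0.05, 0.5, 0, 0, -0.05, 100, 0, 0, 0.5, 0, 0, 0, 100, 0, 0, 0.5, 0, 0, 0, 100, 0, 0, 0.5, 0, 0, 0, 100, 0, 0, 0.5, 0, 0, 0, 100, 0, 0, 0.35, 0, 0, 0, 100, 0, 0, 0, 0, 0, 0, 100, 0, 0, 0, 0, 0, 0, 60, 0, 0, 0, 0, 0, 0, 30, 0, 0, 0, 0, 0, 0, 30, 0, 0, 0, 0, 0, 0, 30], grip_force=30)

```text
t: 5.35
tool_pos: [0.4749, -0.2221, 0.0173]
orientation: [2.571, 1.802, 0.001]
force: [-0.1, -0.2, -0.2]
opening: 0.071
gripper_force: 0.0
```

Request:
apply_moves(steps=[0, 0, 0.1, 0, 0, 0, 60, 0, 0, 0, 0, 0, 0, 60, 0, 0, 0, 0, 0, 0, 40, 0, 0, 0, 0, 0, 0, 40, 0, 0, 0, 0, 0, 0, 40, 0, 0, 0, 0, 0, 0, 40, 0, 0, 0, 0, 0, 0, 40, 0, 0, 0, 0, 0, 0, 40], grip_force=30)

```text
t: 6.02
tool_pos: [0.4743, -0.2218, 0.0132]
orientation: [2.572, 1.803, 0.0]
force: [2.0, -1.1, -2.4]
opening: 0.0438
gripper_force: 30.0
```

Request:
apply_moves(steps=[0, 0, 0, 0, 0, 0, 20, 0, 0, -0.2, 0, 0, 0, 20, 0, 0, -0.4, 0, 0, 0, 20, 0, 0, -0.6, 0, 0, 0, 20, 0, 0, -0.6, 0, 0, 0, 20, 0, 0, -0.6, 0, 0, 0, 20, 0, 0, -0.6, 0, 0, 0, 20, 0, 0, -0.6, 0, 0, 0, 20, 0, 0, -0.6, 0, 0, 0, 20, 0, 0, -0.6, 0, 0, 0, 20, 0, 0, 0, 0, 0, 0, 20, 0, 0, 0, 0, 0, 0, 20], grip_force=45)

```text
t: 7.02
tool_pos: [0.4745, -0.222, 0.1583]
orientation: [2.571, 1.802, 0.001]
force: [-1.1, -0.4, -6.9]
opening: 0.0434
gripper_force: 45.0
```

```bash
python3 - <<'E'
from h import *
np.set_printoptions(precision=4,suppress=True)
for c in("top","side"):
    save(c,f"pics/{c}2.png")
    for n in("block_mid","keyhole","groove"):
        print(c,n,[(np.round(d["xy"],1).tolist(),round(d["conf"],2)) for d in eyes.place_of(c,n)][:4])
a=np.hstack([cv2.imread("pics/top2.png")[170:340,330:530],cv2.imread("pics/side2.png")[260:430,230:430]])
cv2.imwrite("pics/z2.png",cv2.resize(a,None,fx=2,fy=2,interpolation=3))
E
python3 plan.py .476 0 .17 5 10 20 .4756 .219 .17 30.7 10 20
```

```text
top block_mid [([488.7, 279.8], 0.77), ([430.2, 328.9], 0.62)]
top keyhole [([423.4, 339.0], 0.93), ([407.0, 235.0], 0.83), ([166.7, 179.4], 0.7), ([478.8, 271.8], 0.67)]
top groove [([487.4, 292.4], 0.77), ([414.5, 265.1], 0.74), ([439.2, 329.9], 0.58)]
side block_mid [([332.6, 322.9], 0.95), ([247.7, 415.5], 0.91)]
side keyhole [([352.4, 310.4], 0.73), ([341.4, 465.4], 0.63), ([336.8, 282.7], 0.63)]
side groove [([249.8, 433.0], 0.69), ([318.2, 326.3], 0.61)]
now [ 0.4736 -0.2214  0.1562] yaw -19.96 tilt 0.09 F [ 0.26  0.37 -6.56] M [-0.06  0.11 -0.05] op 0.0438 t 7.4167
10 0.74 -> [ 0.4761 -0.      0.1701] 5.0
0.7,-0.24,-0.05,0,0,-0.42,20,0.7,-0.22,-0.04,0,0,-0.41,20,0.72,-0.18,-0.05,0,0,-0.42,20,0.72,-0.15,-0.04,-0.01,0,-0.41,20,0.73,-0.12,-0.05,0,0,-0.42,20,0.73,-0.09,-0.04,0,0,-0.42,20,0.74,-0.06,-0.05,0,0,-0.41,20,0.74,-0.02,-0.04,0,0,-0.42,20,0.73,0.01,-0.05,0,-0.01,-0.41,20,0.74,0.04,-0.05,0,0,-0.42,20
10 0.73 -> [0.4756 0.2192 0.17  ] 30.68
0.73,0.06,0,0,0,-0.43,20,0.72,0.1,0,0,0,-0.43,20,0.72,0.12,0,0,0,-0.42,20,0.71,0.16,0,0,0,-0.43,20,0.71,0.19,0,0,0,-0.43,20,0.69,0.23,0,0,0,-0.43,20,0.69,0.25,0,0,0,-0.43,20,0.67,0.28,0,0,0,-0.43,20,0.66,0.32,0,0,0,-0.42,20,0.65,0.34,0,-0.01,0,-0.43,20
```

View pics/z2.png

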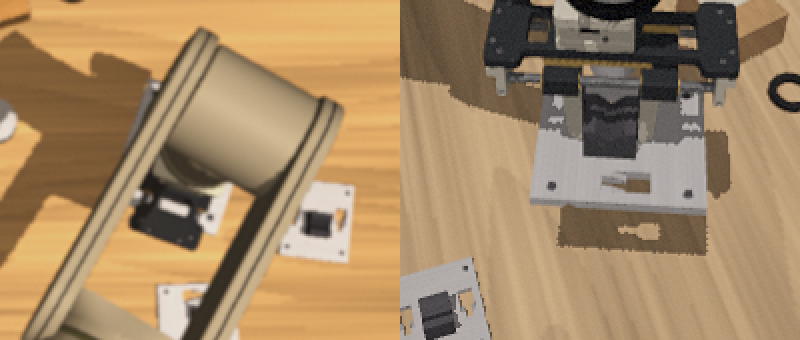

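```bash
cat > off.py <<'E'
import sys
from plan import *
# plate in-hand offset from side view: args: u v px py (plate coords mm, z mm above underside) ...
s=[robot.read_state()]
p,R=np.array(s[0]["tool_pos"]),Ro.from_rotvec(s[0]["orientation"]);M=R.as_matrix()
a=list(map(float,sys.argv[1:]))
while a:
    u,v,x,y,z=a[:5];a=a[5:]
    W=at("side",(u,v),p[2]-.0135+z/1000)-p
    print("offset of block from TCP along plate x,y mm:",((W@M[:,1])*1000-x).round(1),((W@M[:,0])*1000-y).round(1))
E
python3 off.py 295 358.5 -62 -62 10 383 362.5 80 -62 10 332.6 322.9 0 0 27 352.4 310.4 25 42 10 318.2 326.3 -30 0 0 266.5 353 -55 -55 10
python3 - <<'E'
from h import *
import numpy as np
im=cv2.imread("pics/side2.png");g=cv2.cvtColor(im,cv2.COLOR_BGR2HSV)
for x in(300,320,340,360,375): print(x,[(y,int(g[y,x,1]),int(g[y,x,2])) for y in range(352,370,1)])
E
```

```text
offset of block from TCP along plate x,y mm: 0.0 -6.2
offset of block from TCP along plate x,y mm: -1.9 -3.9
offset of block from TCP along plate x,y mm: -5.1 -7.0
offset of block from TCP along plate x,y mm: 2.6 -6.9
offset of block from TCP along plate x,y mm: -0.6 4.4
offset of block from TCP along plate x,y mm: -54.4 -6.2
300 [(352, 11, 180), (353, 12, 184), (354, 10, 182), (355, 10, 182), (356, 11, 183), (357, 10, 183), (358, 9, 176), (359, 13, 156), (360, 8, 133), (361, 10, 134), (362, 47, 158), (363, 96, 186), (364, 90, 189), (365, 95, 188), (366, 92, 191), (367, 90, 192), (368, 91, 191), (369, 92, 191)]
320 [(352, 11, 179), (353, 13, 180), (354, 9, 180), (355, 10, 181), (356, 10, 181), (357, 8, 181), (358, 10, 182), (359, 9, 180), (360, 11, 164), (361, 14, 132), (362, 11, 136), (363, 22, 129), (364, 89, 106), (365, 106, 106), (366, 111, 103), (367, 105, 107), (368, 112, 105), (369, 106, 106)]
340 [(352, 90, 111), (353, 101, 114), (354, 34, 148), (355, 9, 173), (356, 13, 177), (357, 10, 178), (358, 10, 176), (359, 10, 179), (360, 8, 182), (361, 12, 170), (362, 10, 127), (363, 10, 130), (364, 20, 125), (365, 87, 117), (366, 104, 108), (367, 114, 112), (368, 106, 111), (369, 95, 115)]
360 [(352, 12, 177), (353, 13, 178), (354, 12, 176), (355, 13, 180), (356, 10, 178), (357, 12, 176), (358, 9, 177), (359, 12, 177), (360, 10, 178), (361, 10, 180), (362, 9, 171), (363, 9, 139), (364, 12, 131), (365, 18, 131), (366, 41, 125), (367, 109, 108), (368, 106, 106), (369, 102, 110)]
375 [(352, 10, 181), (353, 10, 179), (354, 8, 161), (355, 18, 84), (356, 22, 69), (357, 8, 64), (358, 13, 102), (359, 11, 161), (360, 10, 181), (361, 10, 180), (362, 10, 182), (363, 12, 168), (364, 11, 113), (365, 10, 134), (366, 15, 132), (367, 66, 120), (368, 105, 119), (369, 106, 116)]
```

The plate is gripped (43.8 mm, about 6.7 N) and level. In the side view its near edge runs from (295,358) to (383,363). Carrying it over the stand.

Request:
apply_moves(steps=[0.4, -0.2, -0.1, 0, 0, -0.2, 20, 0.7, -0.2, -0.1, 0, 0, -0.4, 20, 0.7, -0.2, -0.1, 0, 0, -0.4, 20, 0.7, -0.2, -0.1, 0, 0, -0.4, 20, 0.7, -0.1, -0.1, 0, 0, -0.4, 20, 0.7, -0.1, 0, 0, 0, -0.4, 20, 0.7, -0.1, 0, 0, 0, -0.4, 20, 0.7, -0.1, 0, 0, 0, -0.4, 20, 0.7, 0, 0, 0, 0, -0.4, 20, 0.7, 0, 0, 0, 0, -0.4, 20, 0.7, 0, 0, 0, 0, -0.4, 20, 0.7, 0, 0, 0, 0, -0.4, 20])

```text
t: 8.42
tool_pos: [0.47, 0.0272, 0.1722]
orientation: [-2.065, -2.367, -0.0]
force: [0.4, -0.1, -5.9]
opening: 0.0437
gripper_force: 45.0
```

```bash
python3 plan.py .4738 .222 .165 30.7 10 20
```

```text
now [0.47   0.0272 0.1722] yaw 7.8 tilt 0.01 F [ 0.42 -0.12 -5.94] M [-0.08  0.11  0.02] op 0.0437 t 8.4167
10 0.64 -> [0.4737 0.2219 0.165 ] 30.72
0.64,0.1,0.02,0,0,-0.38,20,0.64,0.13,0.03,0,0,-0.38,20,0.63,0.15,0.02,0,0,-0.38,20,0.63,0.17,0.03,0,0,-0.39,20,0.61,0.21,0.02,0,0,-0.38,20,0.61,0.22,0.02,0,0,-0.38,20,0.6,0.25,0.03,0,0,-0.38,20,0.59,0.28,0.02,0,0,-0.38,20,0.58,0.29,0.03,0,0,-0.38,20,0.56,0.32,0.02,0,0,-0.39,20
```

Request:
apply_moves(steps=[0.6, 0.1, 0, 0, 0, -0.4, 20, 0.6, 0.1, 0, 0, 0, -0.4, 20, 0.6, 0.2, 0, 0, 0, -0.4, 20, 0.6, 0.2, 0.1, 0, 0, -0.4, 20, 0.6, 0.2, 0.1, 0, 0, -0.4, 20, 0.6, 0.2, 0, 0, 0, -0.4, 20, 0.6, 0.3, 0, 0, 0, -0.4, 20, 0.6, 0.3, 0, 0, 0, -0.4, 20, 0.5, 0.3, 0, 0, 0, -0.3, 20, 0.2, 0.1, 0, 0, 0, 0, 20, 0, 0, 0, 0, 0, 0, 20, 0, 0, 0, 0, 0, 0, 20])

```text
t: 9.42
tool_pos: [0.4768, 0.2022, 0.1659]
orientation: [-1.602, -2.702, 0.001]
force: [0.2, -0.1, -6.8]
opening: 0.0434
gripper_force: 45.0
```

```bash
python3 plan.py .4738 .222 .12 30.7 5 20
```

```text
now [0.4768 0.2022 0.1659] yaw 28.66 tilt 0.05 F [ 0.22 -0.11 -6.8 ] M [-0.09  0.12 -0.  ] op 0.0434 t 9.4167
5 0.31 -> [0.4739 0.2219 0.12  ] 30.7
0.13,0.05,0.31,0,0,-0.07,20,0.12,0.04,0.3,0,0,-0.07,20,0.13,0.05,0.31,0,0,-0.06,20,0.12,0.05,0.3,-0.01,0,-0.07,20,0.12,0.05,0.31,0,0,-0.07,20
```

Request:
apply_moves(steps=[0.13, 0.05, 0.3, 0, 0, -0.07, 20, 0.12, 0.05, 0.3, 0, 0, -0.07, 20, 0.13, 0.05, 0.3, 0, 0, -0.07, 20, 0.12, 0.05, 0.3, 0, 0, -0.07, 20, 0.12, 0.05, 0.3, 0, 0, -0.07, 20, 0, 0, 0, 0, 0, 0, 20, 0, 0, 0, 0, 0, 0, 20])

```text
t: 10.0
tool_pos: [0.4738, 0.2221, 0.1199]
orientation: [-1.552, -2.73, 0.003]
force: [-0.2, -0.3, -6.2]
opening: 0.0433
gripper_force: 45.0
```

```bash
python3 - <<'E'
from h import *
for c in("top","side"):
    save(c,f"pics/{c}3.png")
a=cv2.resize(cv2.imread("pics/top3.png")[180:300,140:300],None,fx=2.5,fy=2.5,interpolation=3)
b=cv2.resize(cv2.imread("pics/side3.png")[140:260,230:360],None,fx=3,fy=3,interpolation=3)
W=np.zeros((360,790,3),np.uint8);W[:300,:400]=a;W[:,400:]=b
cv2.imwrite("pics/z3.png",W)
E
for i in 1 2; do python3 plan.py .4738 .222 .12 30.7 1 20|head -1;done
```

```text
now [0.4749 0.2222 0.1214] yaw 30.75 tilt 0.02 F [ 0.07 -0.1  -5.36] M [-0.02  0.01  0.01] op 0.044 t 10.1
now [0.4749 0.2222 0.1214] yaw 30.75 tilt 0.02 F [ 0.07 -0.1  -5.36] M [-0.02  0.01  0.01] op 0.044 t 10.1
```

View pics/z3.png

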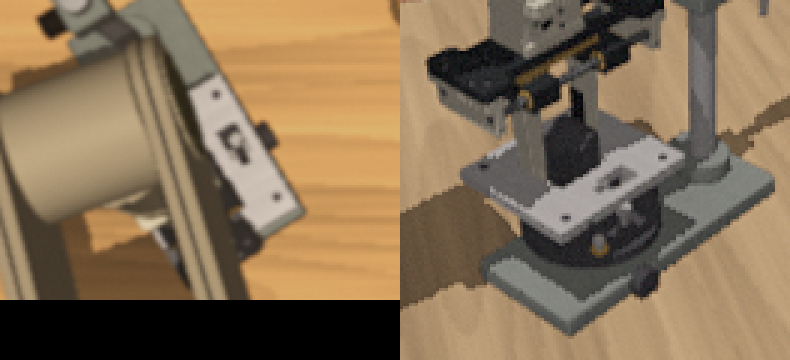

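The top view now shows the plate's y = -62 edge from (227,210) to (261,263), and its right keyhole at about (235,240) with the pin head visible in it. I'll measure these in both views.

```bash
cat > edge.py <<'E'
import sys
from plan import *
# arg: image index k ; fits outer edge y=-62 & corners; zoom keyhole
k=sys.argv[1];s=robot.read_state();p=np.array(s["tool_pos"]);R=Ro.from_rotvec(s["orientation"]);M=R.as_matrix()
zu=p[2]-.0135
for cam,ed in(("top",62),("side",62)):
    im=cv2.imread(f"pics/{cam}{k}.png");g=cv2.cvtColor(im,cv2.COLOR_BGR2GRAY).astype(np.float32)
    off=[]
    for x in list(range(-50,75,5)):
        # sample along plate y on top plane around y=-62 (gradient max)
        ys=np.arange(-74,-50,.25);pts=np.array([proj(cam,np.r_[p[:2],zu+.010]+M[:,1]*x/1e3+M[:,0]*y/1e3) for y in ys],np.float32)
        v=cv2.remap(g,pts[None,:,0],pts[None,:,1],cv2.INTER_LINEAR)[0];v=np.convolve(v,np.ones(9)/9,'same');d=np.gradient(v)[6:-6];off.append(ys[6:-6][np.argmax(d)]+62)
    print(cam,"plate-y offset of block wrt TCP",np.round(np.median(off),2),"slope deg",np.degrees(np.polyfit(range(-50,75,5),off,1)[0]).round(1),np.round(off,1).tolist())
    # x ends
    for xe,sg in((80,-1),(-62,1)):
        off=[]
        for y in range(-58,-30,4):
            xs=np.arange(xe-12,xe+12,.25);pts=np.array([proj(cam,np.r_[p[:2],zu+.010]+M[:,1]*x/1e3+M[:,0]*y/1e3) for x in xs],np.float32)
            v=cv2.remap(g,pts[None,:,0],pts[None,:,1],cv2.INTER_LINEAR)[0];v=np.convolve(v,np.ones(9)/9,'same');d=sg*np.gradient(v)[6:-6];off.append(xs[6:-6][np.argmax(d)]-xe)
        print("   x end",xe,np.round(off,1).tolist())
E
python3 edge.py 3
python3 - <<'E'
from h import *
t=cv2.imread("pics/top3.png");s=cv2.imread("pics/side3.png")
a=cv2.resize(t[215:270,215:270],None,fx=7,fy=7,interpolation=0);b=cv2.resize(s[185:240,280:335],None,fx=7,fy=7,interpolation=0)
cv2.imwrite("pics/z4.png",np.hstack([a,b]))
E
```

```text
top plate-y offset of block wrt TCP -3.0 slope deg 0.3 [-4.0, -2.8, -3.0, -3.2, -3.2, -3.5, -3.2, -3.0, -2.2, -4.0, -3.8, -4.5, -4.0, -3.5, -3.5, -2.5, -2.5, -3.0, -2.2, -2.2, -2.5, -2.8, -2.8, -3.0, -3.2]Traceback (most recent call last):
  File "edge.py", line 18, in <module>
    xs=np.arange(xe-12,xe+12,.25);pts=np.array([proj(cam,np.r_[p[:2],zu+.010]+M[:,1]*x/1e3+M[:,0]*y/1e3) for x in xs],np.float32)
                                                ~~~~^^^^^^^^^^^^^^^^^^^^^^^^^^^^^^^^^^^^^^^^^^^^^^^^^^^^
  File "h.py", line 19, in proj
    c=eyes.calibration(cam);R=np.array(c["R"]);t=np.array(c["t"])
ValueError: time passes only in moves, steps and waits
```

View pics/z4.png

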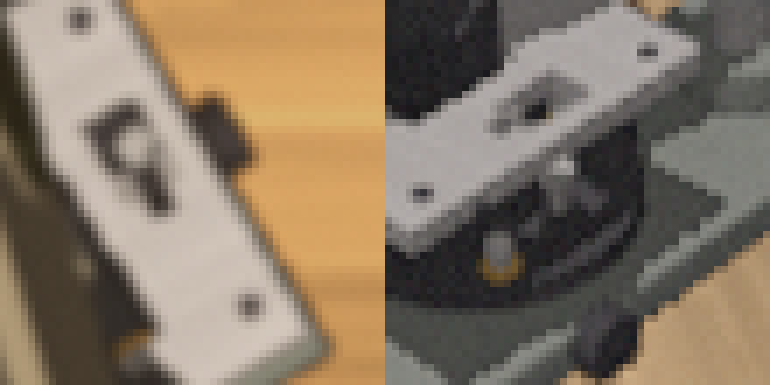

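```bash
sed -i 's/^def save/_C={c:eyes.calibration(c) for c in("top","side")}\ndef save/; s/c=eyes.calibration(cam)/c=_C[cam]/' h.py; python3 edge.py 3
```

```text
top plate-y offset of block wrt TCP -3.0 slope deg 0.3 [-4.0, -2.8, -3.0, -3.2, -3.2, -3.5, -3.2, -3.0, -2.2, -4.0, -3.8, -4.5, -4.0, -3.5, -3.5, -2.5, -2.5, -3.0, -2.2, -2.2, -2.5, -2.8, -2.8, -3.0, -3.2]
   x end 80 [-0.2, -0.5, -0.8, -0.8, -1.2, 0.0, 0.5]
   x end -62 [-0.2, -0.2, -0.5, -0.5, -0.5, -0.2, 0.0]
side plate-y offset of block wrt TCP -5.75 slope deg -0.3 [-5.8, 10.0, -5.5, -6.2, -5.0, -5.8, -5.0, -5.5, -5.5, -5.8, -6.8, -5.5, -5.5, -6.0, -5.8, -6.0, -7.5, -6.2, -6.0, -5.2, -5.2, -4.8, 10.0, -6.5, -5.8]
   x end 80 [-1.8, -0.8, -1.0, 0.0, -4.8, -3.2, -2.5]
   x end -62 [-10.5, -10.5, -10.5, -10.5, -10.0, -10.5, -9.5]
```

Relative to the top-view stand fit, the plate is within about 1 mm of target. Now a small correction, then down toward the heads.

Request:
apply_moves(steps=[-0.02, -0.02, 0.2, 0, 0, -0.05, 20, 0, 0, 0.2, 0, 0, 0, 20, 0, 0, 0.2, 0, 0, 0, 20, 0, 0, 0.1, 0, 0, 0, 20, 0, 0, 0, 0, 0, 0, 20, 0, 0, 0, 0, 0, 0, 20])

```text
t: 10.6
tool_pos: [0.4741, 0.2212, 0.0997]
orientation: [-1.546, -2.734, 0.001]
force: [1.2, 0.7, -6.4]
opening: 0.0436
gripper_force: 45.0
```

Request:
apply_moves(steps=[0, 0, 0.05, 0, 0, 0, 20, 0, 0, 0, 0, 0, 0, 20, 0, 0, 0, 0, 0, 0, 20])

```text
t: 10.85
tool_pos: [0.4746, 0.2214, 0.0988]
orientation: [1.546, 2.735, 0.0]
force: [-0.3, 0.3, -6.0]
opening: 0.0436
gripper_force: 45.0
```

Request:
apply_moves(steps=[0, 0, 0.05, 0, 0, 0, 20, 0, 0, 0, 0, 0, 0, 20, 0, 0, 0, 0, 0, 0, 20])

```text
t: 11.1
tool_pos: [0.4744, 0.2214, 0.0971]
orientation: [-1.546, -2.735, 0.0]
force: [0.8, 0.1, -6.2]
opening: 0.0436
gripper_force: 45.0
```

Request:
apply_moves(steps=[0, 0, 0.05, 0, 0, 0, 20, 0, 0, 0, 0, 0, 0, 20, 0, 0, 0, 0, 0, 0, 20])

```text
t: 11.35
tool_pos: [0.4743, 0.2213, 0.0955]
orientation: [-1.546, -2.735, 0.0]
force: [-0.4, -0.1, -6.8]
opening: 0.0436
gripper_force: 45.0
```

Request:
apply_moves(steps=[0, 0, 0.03, 0, 0, 0, 20, 0, 0, 0, 0, 0, 0, 20, 0, 0, 0, 0, 0, 0, 20])

```text
t: 11.6
tool_pos: [0.4744, 0.2214, 0.0947]
orientation: [-1.546, -2.735, 0.0]
force: [-0.1, -0.2, -6.4]
opening: 0.0435
gripper_force: 45.0
```

Request:
apply_moves(steps=[0, 0, 0.03, 0, 0, 0, 20, 0, 0, 0, 0, 0, 0, 20, 0, 0, 0, 0, 0, 0, 20])

```text
t: 11.85
tool_pos: [0.4743, 0.2214, 0.0937]
orientation: [-1.546, -2.735, 0.0]
force: [-0.9, -0.7, -5.2]
opening: 0.0437
gripper_force: 45.0
```

Request:
apply_moves(steps=[0, 0, 0.03, 0, 0, 0, 20, 0, 0, 0, 0, 0, 0, 20, 0, 0, 0, 0, 0, 0, 20])

```text
t: 12.1
tool_pos: [0.4744, 0.2213, 0.0928]
orientation: [-1.546, -2.735, 0.0]
force: [-0.9, -0.2, -5.7]
opening: 0.0433
gripper_force: 45.0
```

Request:
apply_moves(steps=[0, 0, 0.03, 0, 0, 0, 20, 0, 0, 0, 0, 0, 0, 20, 0, 0, 0, 0, 0, 0, 20])

```text
t: 12.35
tool_pos: [0.4744, 0.2214, 0.092]
orientation: [-1.546, -2.735, 0.0]
force: [-0.3, 0.2, -6.6]
opening: 0.0435
gripper_force: 45.0
```

Request:
apply_moves(steps=[0, 0, 0.03, 0, 0, 0, 20, 0, 0, 0, 0, 0, 0, 20, 0, 0, 0, 0, 0, 0, 20])

```text
t: 12.6
tool_pos: [0.4744, 0.2214, 0.0911]
orientation: [-1.546, -2.735, 0.0]
force: [0.3, 0.0, -5.7]
opening: 0.0437
gripper_force: 45.0
```

Request:
apply_moves(steps=[0, 0, 0.03, 0, 0, 0, 20, 0, 0, 0, 0, 0, 0, 20, 0, 0, 0, 0, 0, 0, 20])

```text
t: 12.85
tool_pos: [0.4744, 0.2214, 0.0902]
orientation: [-1.546, -2.735, 0.0]
force: [0.1, 1.1, -5.9]
opening: 0.0438
gripper_force: 45.0
```

Request:
apply_moves(steps=[0, 0, 0.03, 0, 0, 0, 20, 0, 0, 0, 0, 0, 0, 20, 0, 0, 0, 0, 0, 0, 20])

```text
t: 13.1
tool_pos: [0.4744, 0.2214, 0.0892]
orientation: [-1.546, -2.735, 0.0]
force: [-0.5, -0.1, -5.8]
opening: 0.0433
gripper_force: 45.0
```

Request:
apply_moves(steps=[0, 0, 0.03, 0, 0, 0, 20, 0, 0, 0, 0, 0, 0, 20, 0, 0, 0, 0, 0, 0, 20])

```text
t: 13.35
tool_pos: [0.4744, 0.2213, 0.0884]
orientation: [-1.546, -2.735, 0.0]
force: [-0.5, 0.4, -5.9]
opening: 0.0437
gripper_force: 45.0
```

Request:
apply_moves(steps=[0, 0, 0.03, 0, 0, 0, 20, 0, 0, 0, 0, 0, 0, 20, 0, 0, 0, 0, 0, 0, 20])

```text
t: 13.6
tool_pos: [0.4744, 0.2213, 0.0874]
orientation: [-1.546, -2.735, 0.0]
force: [-0.4, -0.1, -5.8]
opening: 0.044
gripper_force: 45.0
```

Request:
apply_moves(steps=[0, 0, 0.03, 0, 0, 0, 20, 0, 0, 0, 0, 0, 0, 20, 0, 0, 0, 0, 0, 0, 20])

```text
t: 13.85
tool_pos: [0.4744, 0.2213, 0.0866]
orientation: [-1.546, -2.735, 0.0]
force: [-0.7, -0.2, -6.1]
opening: 0.0439
gripper_force: 45.0
```

Request:
apply_moves(steps=[0, 0, 0.02, 0, 0, 0, 20, 0, 0, 0, 0, 0, 0, 20, 0, 0, 0, 0, 0, 0, 20])

```text
t: 14.1
tool_pos: [0.4744, 0.2214, 0.086]
orientation: [-1.546, -2.735, 0.0]
force: [-0.2, -0.7, -5.4]
opening: 0.0437
gripper_force: 45.0
```

Request:
apply_moves(steps=[0, 0, 0.02, 0, 0, 0, 20, 0, 0, 0, 0, 0, 0, 20, 0, 0, 0, 0, 0, 0, 20])

```text
t: 14.35
tool_pos: [0.4744, 0.2214, 0.0854]
orientation: [-1.546, -2.735, 0.0]
force: [-0.5, -0.3, -6.0]
opening: 0.0437
gripper_force: 45.0
```

Request:
apply_moves(steps=[0, 0, 0.02, 0, 0, 0, 20, 0, 0, 0, 0, 0, 0, 20, 0, 0, 0, 0, 0, 0, 20])

```text
t: 14.6
tool_pos: [0.4745, 0.2214, 0.0849]
orientation: [1.546, 2.735, 0.0]
force: [0.3, -0.2, -5.8]
opening: 0.0439
gripper_force: 45.0
```

Request:
apply_moves(steps=[0, 0, 0.02, 0, 0, 0, 20, 0, 0, 0, 0, 0, 0, 20, 0, 0, 0, 0, 0, 0, 20])

```text
t: 14.85
tool_pos: [0.4746, 0.2214, 0.0847]
orientation: [1.546, 2.735, 0.0]
force: [-2.6, -0.5, -1.6]
opening: 0.0438
gripper_force: 45.0
```

Request:
apply_moves(steps=[0, 0, 0.02, 0, 0, 0, 20, 0, 0, 0, 0, 0, 0, 20, 0, 0, 0, 0, 0, 0, 20])

```text
t: 15.1
tool_pos: [0.4747, 0.2215, 0.0845]
orientation: [1.546, 2.734, 0.001]
force: [-3.6, -2.2, 5.3]
opening: 0.044
gripper_force: 45.0
```

Request:
apply_moves(steps=[0, 0, 0.02, 0, 0, 0, 20, 0, 0, 0, 0, 0, 0, 20, 0, 0, 0, 0, 0, 0, 20])

```text
t: 15.35
tool_pos: [0.4749, 0.2215, 0.0844]
orientation: [1.546, 2.734, 0.001]
force: [-6.6, -2.5, 9.6]
opening: 0.0437
gripper_force: 45.0
```

Contact came at TCP 0.0848, so the underside is at 0.0713 and the table top is about 55.3 mm. That means the plate is on the balls with the heads inside the keyholes. I'll ease the press slightly, hold, and start sliding in short steps.

Request:
apply_moves(steps=[0, 0, -0.01, 0, 0, 0, 20, 0, 0, 0, 0, 0, 0, 20, 0, 0, 0, 0, 0, 0, 20, 0, 0, 0, 0, 0, 0, 20])

```text
t: 15.68
tool_pos: [0.4749, 0.2215, 0.0844]
orientation: [1.545, 2.734, 0.001]
force: [-5.2, -2.4, 7.2]
opening: 0.0436
gripper_force: 45.0
```

Request:
apply_moves(steps=[0, 0.05, 0, 0, 0, 0, 20, 0, 0.05, 0, 0, 0, 0, 20, 0, 0, 0, 0, 0, 0, 20, 0, 0, 0, 0, 0, 0, 20])

```text
t: 16.02
tool_pos: [0.4782, 0.2233, 0.0845]
orientation: [1.545, 2.733, 0.003]
force: [-1.7, 0.3, 5.2]
opening: 0.0435
gripper_force: 45.0
```

```bash
python3 - <<'E'
from h import *
save("top","pics/top5.png");s=robot.read_state();print(s["tool_pos"],s["force"],s["wrist_torque"],s["t"])
a=cv2.imread("pics/top5.png")[200:290,180:290];b=cv2.imread("pics/top5.png")[215:270,215:270]
W=np.hstack([cv2.resize(a,(440,360),interpolation=3),cv2.resize(b,(360,360),interpolation=3)]);cv2.imwrite("pics/z5.png",W)
E
python3 edge.py 5 | head -3
```

```text
[0.47822204 0.22332508 0.08452267] [-0.23234371 -0.5019351   5.20995118] [-0.12564786  0.22734996 -0.04554529] 16.0667
top plate-y offset of block wrt TCP -2.25 slope deg -1.3 [-3.0, 10.2, 10.2, -1.8, -1.5, -1.5, -1.8, -2.2, -1.8, -2.8, -3.0, -3.8, -3.5, -3.5, -3.8, -2.8, -1.2, -1.8, -2.0, -1.8, -2.2, -2.5, -2.5, 10.2, -3.2]
   x end 80 [0.5, 0.5, 0.8, 1.2, 1.0, 0.8, 0.2]
   x end -62 [1.0, 0.8, 0.2, 0.5, 1.0, 1.8, 1.2][ WARN:0@0.380] global loadsave.cpp:275 findDecoder imread_('pics/side5.png'): can't open/read file: check file path/integrity
Traceback (most recent call last):
  File "edge.py", line 7, in <module>
    im=cv2.imread(f"pics/{cam}{k}.png");g=cv2.cvtColor(im,cv2.COLOR_BGR2GRAY).astype(np.float32)
                                          ~~~~~~~~~~~~^^^^^^^^^^^^^^^^^^^^^^^
cv2.error: OpenCV(4.12.0) /io/opencv/modules/imgproc/src/color.cpp:199: error: (-215:Assertion failed) !_src.empty() in function 'cvtColor'
```

View pics/z5.png

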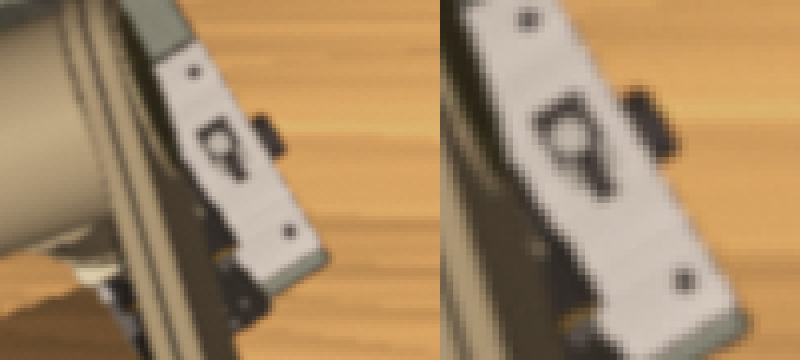

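The right-hand pin head is clearly visible inside the wide end, so I'll keep sliding in small, force-checked steps.

Request:
apply_moves(steps=[0, 0.05, 0, 0, 0, 0, 20, 0, 0.05, 0, 0, 0, 0, 20, 0, 0.05, 0, 0, 0, 0, 20, 0, 0, 0, 0, 0, 0, 20, 0, 0, 0, 0, 0, 0, 20])

```text
t: 16.48
tool_pos: [0.4819, 0.2256, 0.0845]
orientation: [1.545, 2.733, 0.003]
force: [-2.1, -1.0, 6.3]
opening: 0.0435
gripper_force: 45.0
```

Request:
apply_moves(steps=[0, 0.05, 0, 0, 0, 0, 20, 0, 0.05, 0, 0, 0, 0, 20, 0, 0, 0, 0, 0, 0, 20, 0, 0, 0, 0, 0, 0, 20])

```text
t: 16.82
tool_pos: [0.4842, 0.227, 0.0845]
orientation: [1.545, 2.734, 0.002]
force: [-3.2, -2.0, 7.0]
opening: 0.0436
gripper_force: 45.0
```

Request:
apply_moves(steps=[0, 0.05, 0, 0, 0, 0, 20, 0, 0.05, 0, 0, 0, 0, 20, 0, 0, 0, 0, 0, 0, 20, 0, 0, 0, 0, 0, 0, 20])

```text
t: 17.15
tool_pos: [0.4853, 0.2279, 0.0844]
orientation: [-1.545, -2.734, 0.003]
force: [-11.4, -4.7, 14.8]
opening: 0.0437
gripper_force: 45.0
```

Request:
apply_moves(steps=[0, 0.05, 0, 0, 0, 0, 20, 0, 0.05, 0, 0, 0, 0, 20, 0, 0, 0, 0, 0, 0, 20, 0, 0, 0, 0, 0, 0, 20])

```text
t: 17.48
tool_pos: [0.487, 0.2292, 0.0843]
orientation: [-1.545, -2.733, 0.005]
force: [-15.6, -6.1, 18.0]
opening: 0.0438
gripper_force: 45.0
```

Request:
apply_moves(steps=[0, 0, -0.03, 0, 0, 0, 20, 0, 0, 0, 0, 0, 0, 20, 0, 0, 0, 0, 0, 0, 20])

```text
t: 17.73
tool_pos: [0.4871, 0.2293, 0.0844]
orientation: [-1.545, -2.733, 0.004]
force: [-10.3, -5.0, 10.8]
opening: 0.0436
gripper_force: 45.0
```

```bash
python3 plan.py .497 .2313 .0845 31 1 20|head -1
```

```text
now [0.4871 0.2293 0.0844] yaw 31.05 tilt 0.19 F [-10.29  -5.03  10.76] M [-0.87  1.83 -0.02] op 0.0436 t 17.7333
```

Request:
apply_moves(steps=[0, 0.05, 0, 0, 0, 0, 20, 0, 0.05, -0.01, 0, 0, 0, 20, 0, 0, 0, 0, 0, 0, 20, 0, 0, 0, 0, 0, 0, 20])

```text
t: 18.07
tool_pos: [0.4889, 0.2305, 0.0844]
orientation: [-1.544, -2.732, 0.007]
force: [-15.0, -6.1, 11.8]
opening: 0.0438
gripper_force: 45.0
```

Request:
apply_moves(steps=[0, 0.05, 0, 0, 0, 0, 20, 0, 0.05, -0.01, 0, 0, 0, 20, 0, 0, 0, 0, 0, 0, 20, 0, 0, 0, 0, 0, 0, 20])

```text
t: 18.4
tool_pos: [0.4919, 0.2324, 0.0841]
orientation: [-1.545, -2.733, 0.005]
force: [-6.8, -1.3, 1.9]
opening: 0.0438
gripper_force: 45.0
```

Request:
apply_moves(steps=[0, 0.04, 0.02, 0, 0, 0, 20, 0, 0.03, 0.02, 0, 0, 0, 20, 0, 0, 0, 0, 0, 0, 20, 0, 0, 0, 0, 0, 0, 20])

```text
t: 18.73
tool_pos: [0.4952, 0.2342, 0.0825]
orientation: [-1.545, -2.734, 0.0]
force: [1.9, 2.5, -11.3]
opening: 0.0435
gripper_force: 45.0
```

Request:
apply_moves(steps=[0, 0.01, 0.02, 0, 0, 0, 20, 0, 0.01, 0, 0, 0, 0, 20, 0, 0, 0, 0, 0, 0, 20, 0, 0, 0, 0, 0, 0, 20])

```text
t: 19.07
tool_pos: [0.4954, 0.2343, 0.0824]
orientation: [-1.545, -2.734, 0.002]
force: [-2.6, 1.9, -8.2]
opening: 0.0438
gripper_force: 45.0
```

Request:
apply_moves(steps=[0, 0, 0.02, 0, 0, 0, 20, 0, 0, 0, 0, 0, 0, 20, 0, 0, 0, 0, 0, 0, 20])

```text
t: 19.32
tool_pos: [0.4956, 0.2345, 0.0822]
orientation: [-1.545, -2.734, 0.001]
force: [-5.0, 1.3, -7.0]
opening: 0.0436
gripper_force: 45.0
```

Request:
apply_moves(steps=[0, 0, 0, 0, 0, 0, 40, 0, 0, 0, 0, 0, 0, 40, 0, 0, 0, 0, 0, 0, 40, 0, 0, 0, 0, 0, 0, 45], grip_force=4)

```text
t: 19.65
tool_pos: [0.4959, 0.2343, 0.0824]
orientation: [-1.546, -2.735, 0.0]
force: [-5.0, 1.0, -5.3]
opening: 0.044
gripper_force: 4.0
```

Request:
apply_moves(steps=[0, 0, 0, 0, 0, 0, 50, 0, 0, 0, 0, 0, 0, 55, 0, 0, 0, 0, 0, 0, 60, 0, 0, 0, 0, 0, 0, 70, 0, 0, 0, 0, 0, 0, 80, 0, 0, 0, 0, 0, 0, 90, 0, 0, 0, 0, 0, 0, 90, 0, 0, 0, 0, 0, 0, 90])

```text
t: 20.32
tool_pos: [0.4962, 0.2344, 0.0825]
orientation: [1.546, 2.735, 0.0]
force: [-0.0, 0.6, -0.6]
opening: 0.0823
gripper_force: 0.0
```

```bash
python3 - <<'E'
from h import *
save("top","pics/top6.png");save("side","pics/side6.png");s=robot.read_state();print(s["tool_pos"],s["force"],s["wrist_torque"],s["opening"])
E
python3 edge.py 6
```

```text
[0.49603441 0.23437846 0.0824354 ] [-0.3151439  -1.0358166  -0.22955323] [-0.08307015  0.01520657  0.00753126] 0.08326161608100591
top plate-y offset of block wrt TCP -2.0 slope deg -0.4 [-2.0, 10.2, -2.2, -2.2, -2.5, -3.2, -3.5, -3.5, -3.5, -4.0, -3.5, -3.0, -1.5, -1.8, -2.0, -2.5, -2.0, -2.5, -1.2, -1.2, -1.0, -1.2, -1.0, -1.2, -1.5]
   x end 80 [1.0, 0.2, 0.8, 0.5, 0.2, 0.2, -0.8]
   x end -62 [1.0, 1.5, 1.2, 1.2, 0.8, 0.8, 0.8]
side plate-y offset of block wrt TCP -5.25 slope deg -0.0 [-5.0, 9.0, -4.5, -5.8, -5.0, -5.8, -5.0, -5.8, -5.2, -5.5, -4.8, -4.8, -5.5, -5.2, -6.2, -6.0, -5.8, -5.0, -4.8, -4.5, -4.8, -5.2, 10.2, -5.5, -5.5]
   x end 80 [-1.5, 0.0, -1.0, -1.0, -0.8, -2.0, -1.5]
   x end -62 [-10.2, -9.5, -10.2, -9.2, -10.5, -9.8, -9.8]
```

Request:
apply_moves(steps=[0, 0, -0.1, 0, 0, 0, 90, 0, 0, -0.3, 0, 0, 0, 90, 0, 0, -0.5, 0, 0, 0, 90, 0, -0.1, -0.7, 0, 0, 0, 90, 0, -0.2, -0.8, 0, 0, 0, 90, 0, -0.3, -0.8, 0, 0, 0, 90, -0.5, -0.4, -0.8, 0, 0, 0, 90, -0.9, -0.4, -0.5, 0, 0, 0, 90, -0.9, -0.4, 0, 0, 0, 0, 90, -0.9, -0.4, 0, 0, 0, 0, 90, -0.9, -0.4, 0, 0, 0, 0, 90, -0.9, -0.4, 0, 0, 0, 0, 90])

```text
t: 21.42
tool_pos: [0.4965, 0.0582, 0.2187]
orientation: [1.545, 2.734, 0.001]
force: [-0.1, 0.2, -0.6]
opening: 0.0837
gripper_force: 0.0
```

Request:
apply_moves(steps=[-0.9, -0.2, 0, 0, 0, 0, 90, -0.9, 0, 0, 0, 0, 0, 90, -0.9, 0, 0, 0, 0, 0, 90, -0.9, 0, 0, 0, 0, 0, 90, -0.5, 0, 0, 0, 0, 0, 90, 0, 0, 0, 0, 0, 0, 90, 0, 0, 0, 0, 0, 0, 90])

```text
t: 22.0
tool_pos: [0.5545, -0.0491, 0.2176]
orientation: [-1.547, -2.733, -0.0]
force: [0.2, 0.6, -0.4]
opening: 0.0839
gripper_force: 0.0
```

```bash
python3 - <<'E'
from h import *
save("top","pics/top7.png");save("side","pics/side7.png")
print([(d["xy"],d["conf"]) for d in eyes.place_of("side","block_mid")][:3],[(d["xy"],d["conf"]) for d in eyes.place_of("top","block_mid")][:4])
a=cv2.imread("pics/top7.png")[190:290,165:285];b=cv2.imread("pics/side7.png")[150:260,240:360]
W=np.hstack([cv2.resize(a,(396,330),interpolation=3),cv2.resize(b,(360,330),interpolation=3)]);cv2.imwrite("pics/z7.png",W)
E
```

```text
[([291.9, 198.9], 0.59), ([248.5, 416.7], 0.56), ([283.0, 211.9], 0.2)] [([432.2, 330.6], 0.73), ([487.2, 280.1], 0.73), ([215.4, 244.0], 0.69)]
```

View pics/z7.png

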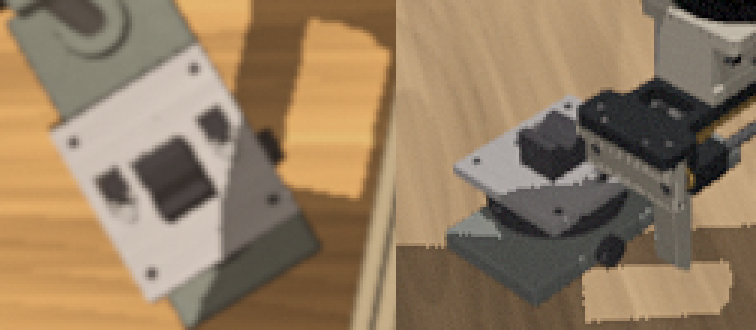

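```bash
python3 - <<'E'
from h import *
im=cv2.imread("pics/top7.png");hsv=cv2.cvtColor(im,cv2.COLOR_BGR2HSV)
# edges of plate top: sample outline model, least squares on gradient
from scipy.optimize import minimize
g=cv2.GaussianBlur(cv2.cvtColor(im,cv2.COLOR_BGR2GRAY),(3,3),0).astype(np.float32)
def score(v,out=False):
    c,s=np.cos(v[2]),np.sin(v[2]);tot=0
    for e in range(4):
        for q in np.linspace(-.8,.8,25):
            r=[]
            for d in(-.0025,.0025):
                x,y={0:(.080+d,q*.062),1:(-.062-d,q*.062),2:(.009+q*.071,.062+d),3:(.009+q*.071,-.062-d)}[e]
                u=proj("top",[v[0]+c*x-s*y,v[1]+s*x+c*y,.0788]);r.append(cv2.getRectSubPix(g,(1,1),(float(u[0]),float(u[1])))[0,0])
            tot+=r[0]-r[1]
    return -tot
best=min((minimize(score,[.4975+a,.232+b,.535+w],method="Nelder-Mead",options=dict(initial_simplex=np.array([[.4975+a,.232+b,.535+w]]*4)+np.vstack([np.zeros(3),np.diag([.002,.002,.02])]),maxiter=80)) for a,b,w in((0,0,0),(.002,0,0),(0,.002,0))),key=lambda r:r.fun)
print(best.x,np.degrees(best.x[2]),best.fun)
v=np.array([.4973-.00025,.2318-.0005]);d=best.x[:2]-v;c,s=np.cos(.54),np.sin(.54);print("rel stand mm",1e3*(c*d[0]+s*d[1]),1e3*(-s*d[0]+c*d[1]))
for n in("piston_mid","kit_box_mid","oil_seal_mid"): print(n,[d["xy"] for d in eyes.place_of("top",n)][:2])
E
```

```text
[0.49721541 0.23268534 0.53477154] 30.64015252160974 -3442.3173828125
rel stand mm 0.8541252486670029 1.1031721068938916
piston_mid [[328.7, 229.0]]
kit_box_mid []
oil_seal_mid []
```

```bash
python3 -c "
from plant import robot
print(robot.close_job())"
```

```text
the job is handed in; nothing more can be done
None
```

I fitted the plate, let it go and handed the job in: it dropped the expected 2.4 mm into the grooves and measures home to about 1.4 mm (vision error about 1 mm), with the arm clear. Net downward push read up to 18 N once on the ramps, over the 15 N asked (I eased it at once), and I never read the pin lift or the judge's result.

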